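# Hold the lab clamp level over its rest

### The job

Pick the head-heavy lab clamp (blue head on a long metal bar) out of the white accessory tray, gripping its bar at the balance point, and hold it level about 5 cm above its place in the two-fork rest on the orange base: balance point over the middle seat point, clamp lined up with the rest, blue head over the wide fork and bar over the narrow one, not touching the rest. Finish while still holding it there, steady; do not put it down or let go, and leave the other things in the tray and on the bench where they are.

Things in the scene. Friction and masses are not known exactly. Their poses are not given: they have to be found in the camera images.
- clamp_balance (a point): Balance point (centre of mass) of the loose lab clamp, on its bar's centreline, 25 mm behind the rear face of the blue head (not at mid-length). x along the bar to the head, y across, z up as it lies. Clamp 260 mm long, about 0.5 kg; lies level, centreline 18 mm above the tray floor. The dark steel bar is flat-sided, 12 mm wide (y), 14 mm high, from x -165 to +25 mm; black tail ring 36 mm diameter, x -165 to -145.
- tray: White open tray, fixed to the bench, 250 (x) by 340 (y) by 40 mm high, walls and floor 5 mm thick; origin at the centre of its underside, z up. The clamp lies roughly along the middle of the tray's y direction, head towards the tray's +y end.
- rest_seat (a point): Seat point of the fixed rest (orange base 200 x 90 x 12 mm, two white forks open upwards): where the balance point lies once the clamp is seated, 78 mm above the bench. x points along the rest to the wide fork (46 mm gap, for the head) at x +47.5 mm, tips 80 mm above the bench; narrow fork (16 mm gap, for the bar) at x -90 mm, tips 90 mm up. The clamp's x belongs along this x; z up.
- bar_center (a point): Centre of a loose plain dark steel bar in the tray, 200 by 12 by 14 mm, without a head; x along it. To be left alone.
- boss_center (a point): Centre of a loose dark steel boss head in the tray, 34 by 50 by 26 mm with a brass screw sticking out 18 mm at its +y side. To be left alone.
- stopper_center (a point): Centre of a loose black rubber stopper in the tray, 32 mm diameter, 26 mm high. To be left alone.
- dropper_center (a point): Centre of a clear dropper bottle standing on the bench, 44 mm diameter, 90 mm tall (point 45 mm up). To be left alone.
- rack_center (a point): Centre of a white test-tube rack standing on the bench, 70 by 210 mm (x, y), 90 mm tall with tubes up to 133 mm (point 45 mm above its foot). To be left alone.
- clamp_head (a point): Centre of the clamp's cast blue head (45 mm long, 40 wide, 36 high, brass nut 6 mm high on top), 47.5 mm ahead of the balance point along the bar; same axes. Two cork jaws, 36 mm wide overall, stick out 25 mm ahead of it.
Mind the look-alikes: they are no part of the job. Of the things that look like the part that bears rest_seat, the largest one is meant.

How it is judged:
By the outcome, as a careful person would: the job done as asked, in the order asked, and still so for the second after the job is handed in, while the arm keeps its last pose, push and grip.
It also fails if it takes over 48 s, if anything falls off the work surface, if the arm or the gripper's body presses on something with over 40 N, if the wrist force passes 120 N, or if a joint passes its speed limit or range.

### The arm

A 6-joint arm with a two-finger parallel gripper is mounted at the origin on the work surface. World frame = base frame: x ahead of the robot, y to its left, z up, the work surface at z = 0. Lengths are in m, angles in rad, forces in N, time in s.
With the tool pointing down it reaches from about 0.35 to 0.975 m from the base axis. Payload 4.9 kg.
Tool frame: the origin (TCP) lies on the centre line of the jaws, within the pads' length; the fingertips stand 8 mm ahead of it and the grasp point (between the pads) lies 11 mm behind it; z points along the fingers, y is the direction in which the jaws open and shut (so a half turn about z gives the same grasp; the last joint's range is limited). The gripper opens to 85 mm and grips with 20 to 120 N. Pads are 22 mm wide; open, the fingers measure 114 mm over their backs; the gripper's body (76 mm by 85 mm) begins 54 mm behind the grasp point. The pads swing forward as they close: fully open they stand 13 mm farther back than shut.
Start: joints at [1.016, 0.053, 1.613, -0, 1.476, -0.119], TCP at [0.264, 0.567, 0.239] pointing down, gripper open.
Joint ranges: [-3.01, 3.01], [-1.01, 2.22], [0.06, 2.58], [-1.02, 4.17], [0.09, 2.62], [-3.14, 3.14]. Speed limits (rad/s): [2.57, 2.57, 3.14, 3.14, 3.14, 3.14].

### API

Orientations are given as a rotation vector (axis times angle).
In Python, from station import get_obs, get_image, calibration, finish_job gives the robot as it stands. The module is installed in compiled form; this text tells all that it offers.
- The arm moves only by the shell command python3 -m jog 'ROWS' [FORCE]. ROWS is JSON, a list of rows, each a list of 7 numbers: the shift along the tool's x, y, z in cm, then the turn, a rotation vector about the tool's x, y, z in rad, then the closure in counts, from 0 (fully open) to 255 (shut). In form: [[dx, dy, dz, ax, ay, az, jaw], ...]. A call has 1 to 8 rows; each row is the pose to reach, as a shift and turn from the pose measured when the call began, along the tool's axes at that moment; what a row does not reach only later rows make up. A row lasts 1/12 s, in which the tool goes at most 41.7 mm and 7.16 degrees, less where a joint would pass 70% of its speed; a pose out of reach is approached as far as the arm can. A call with a gripper value outside its range is refused whole. The fingers move at their own pace and stop on an object; FORCE is the grip in N (left out, the last holds). Time passes only in rows, so rows that repeat a pose let the fingers close. It gives the time, the measured TCP pose, the force and the opening at its end, in the units of the state.
- get_obs(): the state, without advancing time (a new reading comes with each control period).
- get_image(name): name is "scene" or "top" or "wrist"; returns the picture (480x640x3 uint8, red, green, blue); there is no depth.
- calibration(name): a dict with "vfov" (degrees; the focal length in pixels is half the picture's height over the tangent of half this angle, whatever the lens; pixels are square), "cx", "cy" (the principal point, pixels), "R" (3x3) and "t" (3): a world point X has camera coordinates R X + t. Camera axes: x right, y down, z forward; pixel columns grow to the right and rows downward; lengths in m; the calibration is good to about 2 mm. A picture is of the moment at which its call begins: read the wrist's pose just before it. calibration takes no time and is no camera call; for the wrist camera it gives the pose at the moment of the call.
- finish_job(): hands the job in, once; it reports no verdict.
The state is a dict: "t": time; "q": joint angles; "dq": joint speeds; "effort": joint torques, N m; "tool_pos": TCP position; "tool_rot": TCP orientation; "contact_force": force on the tool from outside, world axes, zero at the start; "wrist_torque": the same for the moment, N m; "opening": finger opening in m.
Only numpy, scipy, OpenCV 4.12 (cv2) and the standard library are available. Lean on these libraries where they do the work, as an engineer would, in place of code of your own. Each camera call takes 0.05 s, during which the arm holds its last target. There are 200 camera calls.

## Working session

There is one attempt and no reset: what is moved stays moved. The work goes in short steps, Python scripts to look and compute and a shell command to move; the robot and the scene stay as the last step left them, time stands still between calls to the robot, and variables do not carry over. Pictures are saved under pics/ and viewed, about 8 in all and at most 12, crops included, and the job is handed in when it is done.

```bash
mkdir -p pics
python3 - <<'E'
from station import *
import cv2,numpy as np
o=get_obs();print({k:np.round(v,3) for k,v in o.items()})
for n in("scene","top"):
    c=calibration(n);print(n,{k:np.round(v,4).tolist() for k,v in c.items()})
    cv2.imwrite(f"pics/{n}0.png",get_image(n)[...,::-1])
E
```

```text
{'t': np.float64(0.0), 'q': array([ 1.016,  0.053,  1.614,  0.   ,  1.476, -0.119]), 'dq': array([ 0.   , -0.002, -0.002,  0.001,  0.001, -0.   ]), 'effort': array([ 1.0000e-03, -3.9367e+01, -3.7018e+01, -0.0000e+00,  7.0000e-03,
        0.0000e+00]), 'tool_pos': array([0.264, 0.566, 0.238]), 'tool_rot': array([-6.790e-01, -3.067e+00,  3.000e-03]), 'contact_force': array([-0.147,  0.158, -0.653]), 'wrist_torque': array([0.032, 0.035, 0.043]), 'opening': np.float64(0.086)}
scene {'vfov': 46.0258, 'cx': 314.6232, 'cy': 238.8756, 'R': [[-0.8393, 0.5437, 0.0006], [0.3748, 0.5793, -0.7238], [-0.3939, -0.6073, -0.69]], 't': [0.488, -0.156, 1.4196]}
top {'vfov': 44.1086, 'cx': 313.8033, 'cy': 237.2597, 'R': [[-0.0056, -1.0, 0.0039], [-0.9987, 0.0054, -0.0502], [0.0501, -0.0042, -0.9987]], 't': [-0.0023, 0.5647, 1.1271]}
```

View pics/top0.png

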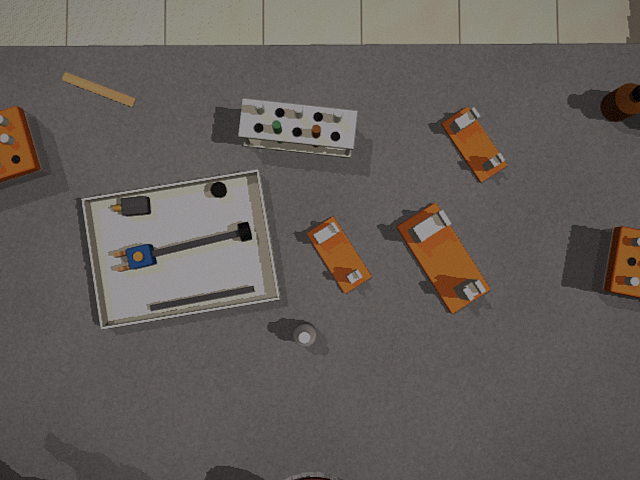

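View pics/scene0.png

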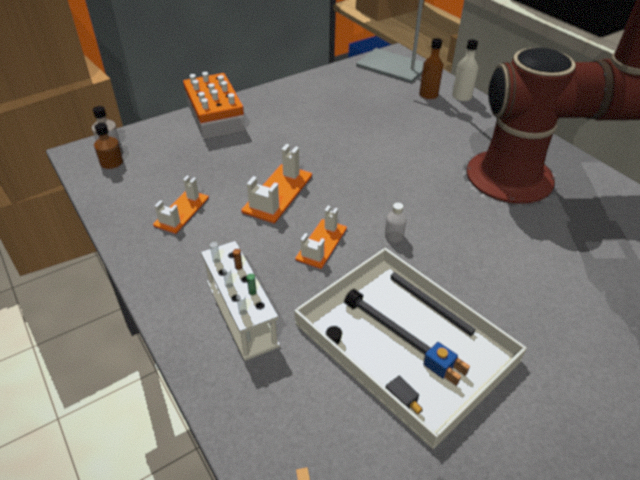

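```bash
cat > h.py <<'E'
import numpy as np,cv2
from station import *
def cam(n,c=None):
    c=c or calibration(n);f=240/np.tan(np.radians(c["vfov"])/2)
    return np.array([[f,0,c["cx"]],[0,f,c["cy"]],[0,0,1]]),np.array(c["R"]),np.array(c["t"])
def proj(P,C):
    K,R,t=C;p=(K@(R@np.atleast_2d(P).T+t[:,None]));return (p[:2]/p[2]).T
def back(uv,z,C):
    K,R,t=C;uv=np.atleast_2d(uv);d=R.T@np.linalg.inv(K)@np.c_[uv,np.ones(len(uv))].T;c=-R.T@t
    return (c[:,None]+d*(z-c[2])/d[2]).T
def rect(img,C,z,x0,y0,x1,y1,mm=0.5):
    # ortho picture of plane z: col = (y1-y)/mm, row=(x1-x)/mm
    w,h=int((y1-y0)*1e3/mm),int((x1-x0)*1e3/mm)
    q=np.float32([[0,0],[w,0],[w,h],[0,h]]);X=np.array([[x1,y1,z],[x1,y0,z],[x0,y0,z],[x0,y1,z]])
    H=cv2.getPerspectiveTransform(np.float32(proj(X,C)),q)
    return cv2.warpPerspective(img,H,(w,h),flags=cv2.INTER_CUBIC)
E
python3 - <<'E'
from h import *
C=cam("top");I=cv2.imread("pics/top0.png");S=cv2.imread("pics/scene0.png")
for n,z,p in(("clamp head",.041,(140,257)),("ring",.035,(245,231)),("tray c",.0,(180,250)),("rest",.012,(444,258)),("drop",.09,(304,338)),("rackc",.09,(298,125))):print(n,back(p,z,C).round(4)[0])
for n,im in(("top",I),("scene",S)):
    C=cam(n)
    h=cv2.cvtColor(im,cv2.COLOR_BGR2HSV)
    m=cv2.inRange(h,(105,120,50),(125,255,255));k,l,s,c=cv2.connectedComponentsWithStats(m)
    for i in range(1,k):
        if s[i,4]>100: print(n,"blue",s[i],c[i].round(1), back(c[i],.036,C).round(4))
    m=cv2.inRange(h,(5,170,90),(16,255,255));k,l,s,c=cv2.connectedComponentsWithStats(m)
    for i in range(1,k):
        if s[i,4]>800:
            p=back(np.argwhere(l==i)[:,::-1].astype(float),.012,C)[:,:2]
            r=cv2.minAreaRect((p*1e3).astype(np.float32));print(n,"orange",s[i],r)
C=cam("top");Cs=cam("scene")
A=rect(I,C,.03,.36,.02,.66,.42);cv2.imwrite("pics/a.png",A)
B=np.hstack([rect(I,C,.08,.40,-.35,.66,-.1,.65),rect(S,Cs,.08,.40,-.35,.66,-.1,.65)]);cv2.imwrite("pics/b.png",B);print(A.shape,B.shape)
E
```

```text
clamp head [0.528  0.3209 0.041 ]
ring [0.5762 0.1247 0.035 ]
tray c [0.542  0.2551 0.    ]
rest [ 0.5234 -0.2563  0.012 ]
drop [0.3811 0.0134 0.09  ]
rackc [0.7651 0.0225 0.09  ]
top blue [126 244  28  25 398] [139.6 256.2] [[0.5297 0.3232 0.036 ]]
top orange [   0  106   36   73 1544] ((754.1597290039062, 585.3169555664062), (128.60214233398438, 71.21544647216797), 16.435775756835938)
top orange [ 442  107   65   75 1693] ((745.0988159179688, -318.3884582519531), (138.0850830078125, 62.18036651611328), 32.687049865722656)
top orange [ 397  203   93  111 3575] ((524.3834228515625, -254.67691040039062), (198.33804321289062, 89.30099487304688), 31.631267547607422)
top orange [ 307  217   65   77 1840] ((531.2315673828125, -52.91136932373047), (138.15155029296875, 62.46914291381836), 32.16286849975586)
top orange [ 611  227   29   70 1347] ((515.2476806640625, -605.892333984375), (54.03218460083008, 132.7037811279297), 88.10015869140625)
scene blue [348  37  41  20 404] [366.   45.5] [[-0.0964 -0.7325  0.036 ]]
scene blue [425 343  32  34 534] [438.8 360.1] [[0.5379 0.33   0.036 ]]
scene orange [  67    0   38   73 1090] ((643.4933471679688, -1403.4632568359375), (666.8223876953125, 62.74594497680664), 80.077880859375)
scene orange [335  12  39  44 843] ((-156.30479431152344, -882.0267333984375), (358.5792541503906, 134.3571014404297), 55.571022033691406)
scene orange [ 184   73   59   49 1346] ((458.349853515625, -749.197998046875), (259.4407958984375, 135.33851623535156), 78.47742462158203)
scene orange [ 242  165   69   58 1129] ((524.5411987304688, -250.91111755371094), (203.0663604736328, 90.71806335449219), 31.286100387573242)
(600, 799, 3) (400, 768, 3)
```

View pics/a.png

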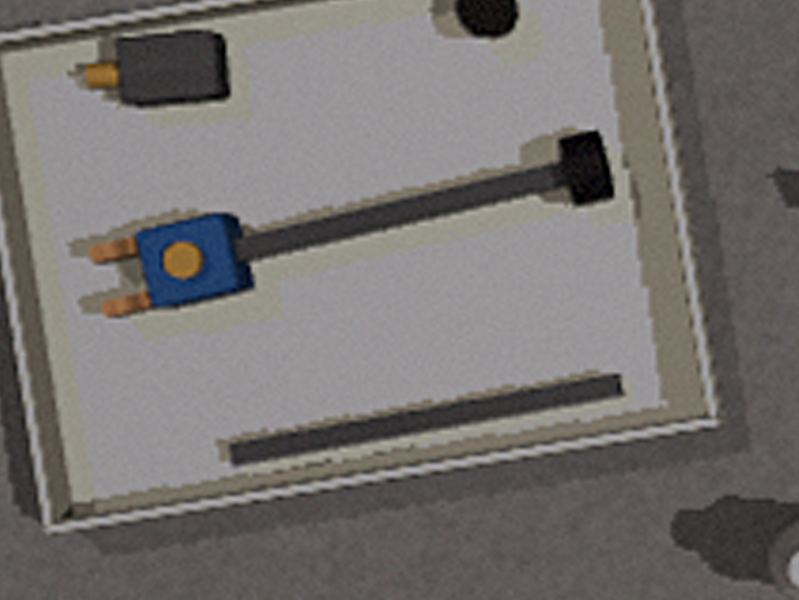

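View pics/b.png

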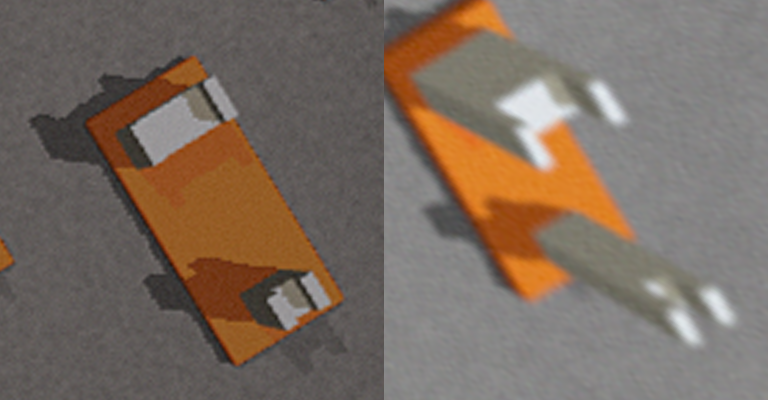

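Run:
```python
from h import *
from scipy.spatial.transform import Rotation as Ro
C=cam("top");Cs=cam("scene");A=cv2.imread("pics/a.png")
# bar line at z=.03
g=A.max(2);m=(g<85).astype(np.uint8);m[:,:270]=0;m[:,550:]=0;m[:140]=0;m[300:]=0
k,l,s,c=cv2.connectedComponentsWithStats(m);i=1+s[1:,4].argmax();print("bar",s[i])
P=np.argwhere(l==i);w=np.c_[.66-(P[:,0]+.5)*5e-4,.42-(P[:,1]+.5)*5e-4]
v=cv2.fitLine(w.astype(np.float32)*1e3,cv2.DIST_L2,0,.01,.01).ravel();v[:2]*=np.sign(v[1]);print(v,np.degrees(np.arctan2(v[1],v[0])),"width",s[i,4]*.25/np.ptp(w@v[:2])/1e3)
# head centre from brass nut top at z=.047 both views
for n,I,cc,px in(("top","pics/top0.png",C,(139,257)),("scene","pics/scene0.png",Cs,(442,352))):
    im=cv2.imread(I);h=cv2.cvtColor(im,cv2.COLOR_BGR2HSV);mm=cv2.inRange(h,(10,120,100),(25,255,255))
    k,l,s,c=cv2.connectedComponentsWithStats(mm)
    j=1+np.linalg.norm(c[1:]-px,axis=1).argmin();print(n,s[j],c[j],back(c[j],.046,cc).round(4))
print("narrow tips z.09 scene", back(proj(np.array([[.40+.65e-3*(400-r),-.1-.65e-3*(q-384),.08] for q,r in((686,328),(718,306))]),Cs),.09,Cs).round(4).tolist())
o=get_obs();print(Ro.from_rotvec(o["tool_rot"]).as_matrix().round(4))
c=calibration("wrist");print({k:np.round(v,4).tolist() for k,v in c.items()})
```

```text
bar [ 270  164  280   92 7206]
[-2.3102497e-01  9.7294784e-01  5.5489990e+02  2.1465445e+02] 103.35742 width 12.318971378056856
top [133 252  10   9  76] [137.47368421 256.02631579] [[0.5298 0.3242 0.046 ]]
scene [438 349   9   9  67] [442.04477612 352.70149254] [[0.5288 0.3259 0.046 ]]
narrow tips z.09 scene [[0.4542, -0.2838, 0.09], [0.4683, -0.3043, 0.09]]
[[-9.065e-01  4.221e-01 -1.000e-03]
 [ 4.221e-01  9.065e-01 -1.600e-03]
 [ 2.000e-04 -1.900e-03 -1.000e+00]]
{'vfov': 61.231, 'cx': 321.4466, 'cy': 238.2099, 'R': [[0.4223, 0.9065, -0.0026], [0.864, -0.4016, 0.3035], [0.2741, -0.1304, -0.9528]], 't': [-0.6244, -0.0393, 0.3796]}
```

```bash
python3 -m jog '[[-3,-1.2,0,0,0,0.08,0],[-6,-2.4,0,0,0,0.19,50],[-9.5,-3.7,0,0,0,0.3,100],[-13,-5,0,0,0,0.41,100],[-16.5,-6.4,0,0,0,0.52,100],[-20,-7.7,0,0,0,0.63,100],[-23.5,-9.1,0,0,0,0.74,100],[-27,-10.4,0,0,0,0.85,100]]'
cat > d.py <<'E'
import sys;from h import *
from scipy.spatial.transform import Rotation as Ro
# target x y z(TCP) yaw of tool x (deg) -> tool-frame shift cm and turn
x,y,z,a=map(float,sys.argv[1:5]);o=get_obs();R=Ro.from_rotvec(o["tool_rot"])
a=np.radians(a);T=np.array([[np.cos(a),np.sin(a),0],[np.sin(a),-np.cos(a),0],[0,0,-1]])
print("t",round(o["t"],2),"pos",o["tool_pos"].round(4),"yaw",np.degrees(np.arctan2(*R.as_matrix()[[1,0],0])).round(2),"F",o["contact_force"].round(1),"tau",o["wrist_torque"].round(2),"open",round(o["opening"],4),"q",o["q"].round(2))
print("shift",(R.inv().apply([x,y,z]-o["tool_pos"])*100).round(2),"turn",(R.inv()*Ro.from_matrix(T)).as_rotvec().round(4))
E
python3 d.py .54 .2787 .2 103.3
```

```text
t: 0.77
tool_pos: [0.4651, 0.3562, 0.2378]
tool_rot: [-1.89, -2.509, 0.004]
contact_force: [0.9, 0.4, 0.3]
opening: 0.0521
t 0.77 pos [0.4651 0.3562 0.2378] yaw 106.02 F [0.9 0.4 0.3] tau [-0.03 -0.01 -0.02] open 0.0521 q [ 0.53 -0.04  1.71 -0.    1.48  0.25]
shift [-9.51  5.07  3.78] turn [-0.0021  0.0015  0.0474]
```

```bash
python3 -m jog '[[-3,1.6,1.2,0,0,0.02,100],[-6,3.2,2.4,0,0,0.047,100],[-9.5,5.07,3.78,-0.002,0.0015,0.047,100],[-9.5,5.07,3.78,-0.002,0.0015,0.047,100],[-9.5,5.07,3.78,-0.002,0.0015,0.047,100]]'
python3 - <<'E'
from h import *
c=calibration("wrist");I=get_image("wrist")[...,::-1].copy();C=cam("w",c);cv2.imwrite("pics/w1raw.png",I)
a=np.radians(103.3);e=np.array([np.cos(a),np.sin(a),0]);n=np.array([-e[1],e[0],0]);b=np.array([.54,.2787,.023])
def box(x0,x1,w,z):
    q=np.array([b+e*x+n*y+[0,0,z] for x,y in((x0,-w),(x1,-w),(x1,w),(x0,w))]);cv2.polylines(I,[proj(q,C).round().astype(int)],True,(0,255,0),1)
box(-145,25,6,7) if 0 else box(-.145,.025,.006,.007);box(.025,.07,.02,.018);cv2.circle(I,tuple(proj(b+[0,0,.007],C)[0].round().astype(int)),3,(0,0,255),1)
box(-.165,-.145,.018,0)
cv2.imwrite("pics/w1.png",I)
E
python3 d.py .54 .2787 .2 103.3
```

```text
t: 1.18
tool_pos: [0.5401, 0.2769, 0.198]
tool_rot: [-1.952, -2.459, 0.005]
contact_force: [-0.7, -0.3, 0.3]
opening: 0.0519
t 1.23 pos [0.5397 0.2782 0.199 ] yaw 103.24 F [-0.3 -0.1 -0.1] tau [ 0.02 -0.   -0.03] open 0.0517 q [0.35 0.04 1.69 0.   1.41 0.12]
shift [ 0.05  0.04 -0.1 ] turn [-0.0023 -0.0003 -0.0011]
```

View pics/w1.png

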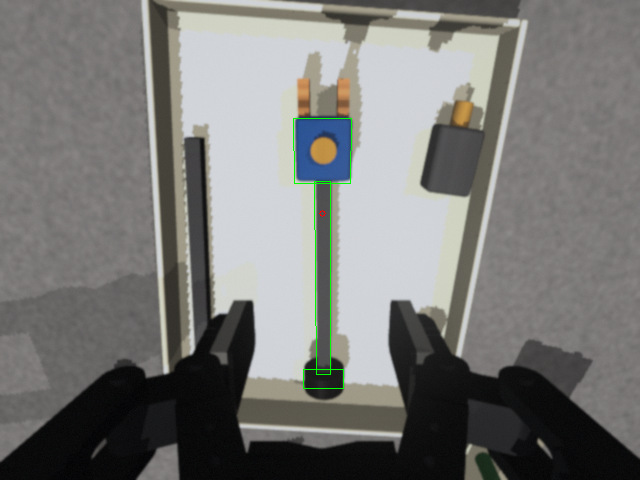

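The overlay matches the clamp within about 1 px: head at (323,150), balance point at (323,213). Next I descend to just above the tray floor.

```bash
python3 -m jog '[[0.05,0.04,3,-0.002,0,0,100],[0.05,0.04,6,-0.002,0,0,100],[0.05,0.04,9,-0.002,0,0,100],[0.05,0.04,12,-0.002,0,0,100],[0.05,0.04,14.5,-0.002,0,0,100],[0.05,0.04,16.5,-0.002,0,0,100],[0.05,0.04,17.6,-0.002,0,0,100],[0.05,0.04,17.6,-0.002,0,0,100]]' 60; python3 d.py .54 .2787 .0165 103.3
```

```text
t: 1.9
tool_pos: [0.537, 0.2792, 0.0205]
tool_rot: [-1.946, -2.462, 0.006]
contact_force: [0.2, -0.3, -0.9]
opening: 0.0521
t 1.9 pos [0.537  0.2792 0.0205] yaw 103.34 F [ 0.2 -0.3 -0.9] tau [ 0.02  0.01 -0.01] open 0.0521 q [0.36 0.24 1.8  0.   1.11 0.12]
shift [-0.11  0.28  0.39] turn [-0.0051  0.0002  0.0007]
```

```bash
python3 -m jog '[[-0.05,0.2,0.2,-0.005,0,0,100],[-0.1,0.28,0.39,-0.005,0,0,100],[-0.1,0.28,0.39,-0.005,0,0,100],[-0.1,0.28,0.39,-0.005,0,0,100]]'; python3 d.py .54 .2787 .0165 103.3
```

```text
t: 2.23
tool_pos: [0.5409, 0.2793, 0.018]
tool_rot: [1.947, 2.464, 0.003]
contact_force: [0.5, 0.2, 0.1]
opening: 0.0519
t 2.23 pos [0.5409 0.2793 0.018 ] yaw 103.35 F [0.5 0.2 0.1] tau [-0.02  0.02  0.  ] open 0.0519 q [ 0.35  0.25  1.8  -0.    1.1   0.12]
shift [-0.03 -0.1   0.15] turn [ 0.0022 -0.0001  0.0008]
```

```bash
python3 -m jog '[[-0.03,-0.06,0.12,0.001,0,0,100],[-0.03,-0.06,0.12,0.001,0,0,180],[-0.03,-0.06,0.12,0.001,0,0,255],[-0.03,-0.06,0.12,0.001,0,0,255],[-0.03,-0.06,0.12,0.001,0,0,255],[-0.03,-0.06,0.12,0.001,0,0,255],[-0.03,-0.06,0.12,0.001,0,0,255],[-0.03,-0.06,0.12,0.001,0,0,255]]' 80; python3 d.py .54 .2787 .2 103.3
```

```text
t: 2.9
tool_pos: [0.5406, 0.2788, 0.0173]
tool_rot: [1.948, 2.464, 0.002]
contact_force: [-1.5, -1.0, 4.3]
opening: 0.0103
t 2.9 pos [0.5406 0.2788 0.0173] yaw 103.35 F [-1.5 -1.   4.3] tau [-0.21  0.35  0.02] open 0.0103 q [ 0.35  0.25  1.8  -0.    1.1   0.12]
shift [  0.    -0.03 -18.27] turn [0.0014 0.     0.0008]
```

```bash
python3 -m jog '[[0,0,-0.5,0,0,0,255],[0,0,-1.5,0,0,0,255],[0,0,-3,0,0,0,255],[0,0,-4.5,0,0,0,255],[0,0,-6,0,0,0,255],[0,0,-7,0,0,0,255],[0,0,-7,0,0,0,255],[0,0,-7,0,0,0,255]]'; python3 d.py .54 .2787 .22 103.3
python3 - <<'E'
from h import *
I=get_image("wrist")[...,::-1].copy();o=get_obs();C=cam("wrist");b=o["tool_pos"]+[0,0,.023-.0173]
cv2.imwrite("pics/w2raw.png",I);a=np.radians(103.35);e=np.array([np.cos(a),np.sin(a),0]);n=np.array([-e[1],e[0],0])
for x0,x1,w,z in((-.145,.025,.006,.007),(.025,.07,.02,.018)):
    q=np.array([b+e*x+n*y+[0,0,z] for x,y in((x0,-w),(x1,-w),(x1,w),(x0,w))]);cv2.polylines(I,[proj(q,C).round().astype(int)],True,(0,255,0),1)
cv2.imwrite("pics/w2.png",I)
E
```

```text
t: 3.57
tool_pos: [0.5405, 0.2788, 0.0874]
tool_rot: [1.948, 2.464, 0.003]
contact_force: [-0.3, -0.0, -6.6]
opening: 0.0103
t 3.57 pos [0.5405 0.2788 0.0874] yaw 103.35 F [-0.3 -0.  -6.6] tau [ 0.01 -0.05 -0.  ] open 0.0103 q [ 0.35  0.15  1.77 -0.    1.22  0.12]
shift [  0.    -0.02 -13.26] turn [ 0.002  -0.0001  0.0008]
```

View pics/w2.png

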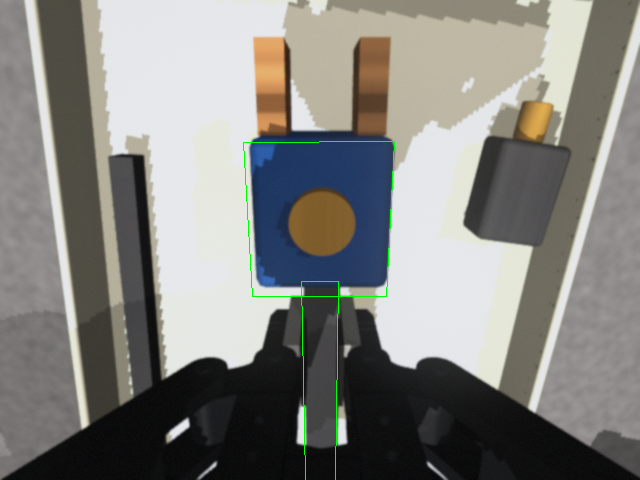

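Run:
```python
from h import *
from station import *
import numpy as np
def nut(I):
    h=cv2.cvtColor(I,cv2.COLOR_BGR2HSV);m=cv2.inRange(h,(12,130,80),(25,255,255));k,l,s,c=cv2.connectedComponentsWithStats(m)
    return [(s[i].tolist(),c[i].round(1).tolist()) for i in range(1,k) if s[i,4]>200]
print(nut(cv2.imread("pics/w1raw.png")))
W=cv2.imread("pics/w2raw.png");print(nut(W))
o=get_obs();C=cam("wrist");b=o["tool_pos"]+[0,0,.0057]
a=np.radians(103.35);e=np.array([np.cos(a),np.sin(a),0]);n=np.array([-e[1],e[0],0])
for p in((322,223),):
  for dz in(.024,):
    d=back(p,b[2]+dz,C)[0]-b;print("nut along,across",d@e,d@n)
S=get_image("scene")[...,::-1].copy();Cs=cam("scene")
for x0,x1,w,z in((-.145,.025,.006,.007),(.025,.07,.02,.018),(.025,.07,.02,-.018),(-.165,-.145,.018,0)):
    q=np.array([b+e*x+n*y+[0,0,z] for x,y in((x0,-w),(x1,-w),(x1,w),(x0,w))]);cv2.polylines(S,[(proj(q,Cs)*8).round().astype(int)],True,(0,255,0),1,shift=3)
u=proj(b,Cs)[0].astype(int);cr=S[u[1]-100:u[1]+100,u[0]-130:u[0]+130];cv2.imwrite("pics/s2.png",cv2.resize(cr,None,fx=3,fy=3,interpolation=2))
```

```text
[([299, 80, 10, 36, 353], [303.5, 97.2]), ([338, 80, 11, 35, 342], [342.6, 96.8]), ([453, 102, 20, 25, 381], [462.0, 113.1]), ([311, 138, 25, 25, 494], [323.1, 149.9])]
[([255, 38, 32, 96, 2778], [270.9, 85.0]), ([357, 38, 32, 96, 2324], [371.9, 81.3]), ([516, 102, 37, 40, 1082], [533.8, 121.0]), ([289, 190, 65, 65, 3341], [321.3, 222.1])]
nut along,across 0.04928507457011247 -0.0008237670428485173
```

View pics/s2.png

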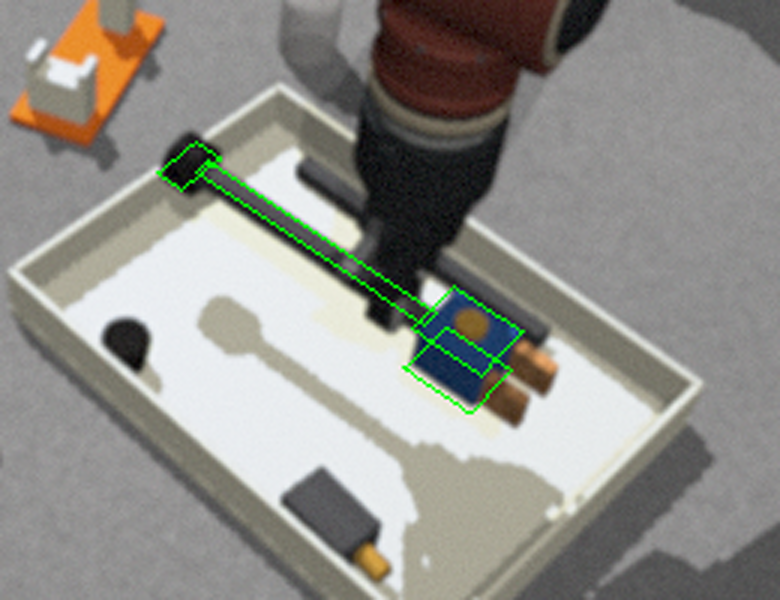

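```bash
python3 -m jog '[[0,0,-1.5,0,0,0,255],[0,0,-3.5,0,0,0,255],[0,0,-6,0,0,0,255],[0,0,-8.5,0,0,0,255],[0,0,-11,0,0,0,255],[0,0,-12.7,0,0,0,255],[0,0,-13.3,0,0,0,255],[0,0,-13.3,0,0,0,255]]'; python3 d.py .545 .11 .22 80
```

```text
t: 4.33
tool_pos: [0.5402, 0.2788, 0.2198]
tool_rot: [1.948, 2.464, 0.001]
contact_force: [1.0, -0.2, -5.1]
opening: 0.01
t 4.33 pos [0.5402 0.2788 0.2198] yaw 103.35 F [ 1.  -0.2 -5.1] tau [-0.04 -0.01 -0.  ] open 0.01 q [ 0.35  0.02  1.67 -0.    1.44  0.12]
shift [-16.53  -3.43  -0.03] turn [ 1.000e-03 -2.000e-04  4.075e-01]
```

```bash
python3 -m jog '[[-1,-0.2,0,0,0,0.025,255],[-3,-0.6,0,0,0,0.075,255],[-5.5,-1.1,0,0,0,0.135,255],[-8,-1.7,0,0,0,0.2,255],[-10.5,-2.2,0,0,0,0.26,255],[-13,-2.7,0,0,0,0.32,255],[-15.5,-3.2,0,0,0,0.38,255],[-16.5,-3.4,0,0,0,0.407,255]]'; python3 d.py .545 -.08 .22 55
```

```text
t: 5.0
tool_pos: [0.5437, 0.1068, 0.2166]
tool_rot: [-2.412, -2.012, 0.007]
contact_force: [0.4, -0.1, -6.1]
opening: 0.0098
t 5.0 pos [0.5437 0.1068 0.2166] yaw 79.68 F [ 0.4 -0.1 -6.1] tau [-0.01 -0.09 -0.03] open 0.0098 q [ 0.06 -0.1   1.8  -0.    1.44  0.24]
shift [-18.35   3.47  -0.3 ] turn [-0.0028  0.0034  0.4308]
```

```bash
python3 -m jog '[[-1.5,0.3,0,0,0,0.035,255],[-4,0.8,-0.1,0,0,0.09,255],[-6.5,1.2,-0.2,0,0,0.15,255],[-9,1.7,-0.3,0,0,0.21,255],[-11.5,2.2,-0.3,0,0,0.27,255],[-14,2.7,-0.3,0,0,0.33,255],[-16.5,3.2,-0.3,0,0,0.39,255],[-18.35,3.5,-0.3,-0.003,0.003,0.43,255]]'; python3 d.py .5366 -.2476 .2 31.6
```

```text
t: 5.67
tool_pos: [0.5441, -0.0819, 0.2175]
tool_rot: [-2.788, -1.445, 0.005]
contact_force: [-0.3, 0.1, -5.5]
opening: 0.0097
t 5.67 pos [ 0.5441 -0.0819  0.2175] yaw 54.79 F [-0.3  0.1 -5.5] tau [ 0.02 -0.02 -0.  ] open 0.0097 q [-0.28 -0.11  1.81 -0.    1.45  0.33]
shift [-13.96   8.95   1.75] turn [-0.0024  0.0027  0.4047]
```

```bash
python3 -m jog '[[-1.5,1,0.1,0,0,0.045,255],[-3.5,2.3,0.3,0,0,0.1,255],[-6,3.9,0.6,0,0,0.17,255],[-8.5,5.5,1,0,0,0.25,255],[-11,7.1,1.3,0,0,0.32,255],[-13,8.4,1.6,0,0,0.38,255],[-13.96,8.95,1.75,-0.002,0.003,0.405,255],[-13.96,8.95,1.75,-0.002,0.003,0.405,255]]'; python3 d.py .5366 -.2476 .1223 31.6
```

```text
t: 6.33
tool_pos: [0.535, -0.2493, 0.1973]
tool_rot: [-3.022, -0.848, 0.005]
contact_force: [-0.4, 0.7, -5.3]
opening: 0.0104
t 6.33 pos [ 0.535  -0.2493  0.1973] yaw 31.36 F [-0.4  0.7 -5.3] tau [ 0.1   0.01 -0.06] open 0.0104 q [-0.56  0.    1.73 -0.    1.41  0.46]
shift [ 0.24 -0.03  7.5 ] turn [-0.0038  0.002  -0.0041]
```

```bash
python3 -m jog '[[0.1,0,1,-0.002,0.001,-0.002,255],[0.2,0,2.5,-0.003,0.002,-0.004,255],[0.24,0,4,-0.003,0.002,-0.004,255],[0.24,0,5.5,-0.003,0.002,-0.004,255],[0.24,0,6.6,-0.003,0.002,-0.004,255],[0.24,0,7.3,-0.003,0.002,-0.004,255],[0.24,0,7.5,-0.003,0.002,-0.004,255],[0.24,0,7.5,-0.003,0.002,-0.004,255]]';python3 -m jog '[[0,0,0,0,0,0,255],[0,0,0,0,0,0,255],[0,0,0,0,0,0,255]]'>/dev/null; python3 d.py .5366 -.2476 .1223 31.6
```

```text
t: 7.0
tool_pos: [0.5364, -0.2472, 0.1215]
tool_rot: [-3.021, -0.856, 0.002]
contact_force: [0.4, -0.1, -5.4]
opening: 0.0098
t 7.25 pos [ 0.537  -0.2475  0.1226] yaw 31.64 F [-0.3  0.4 -4.9] tau [0.06 0.01 0.  ] open 0.0102 q [-0.56  0.07  1.79  0.    1.28  0.46]
shift [-0.04 -0.01  0.03] turn [-0.0006 -0.0003  0.0007]
```

Now I check the pose with all three cameras, overlaying the expected clamp and rest models.

```bash
cat > chk.py <<'E'
from h import *
import sys
k=sys.argv[1];o=get_obs();a=np.radians(31.6);e=np.array([np.cos(a),np.sin(a),0]);n=np.array([-e[1],e[0],0])
s=np.array([.5379,-.2468,.078]);b=s+[0,0,.05];outs=[]
for cn in("top","scene","wrist"):
    C=cam(cn);I=get_image(cn)[...,::-1].copy();cv2.imwrite(f"pics/{cn}_{k}raw.png",I)
    f=3 if cn!="wrist" else 1.25
    u=proj(b,C)[0] if cn!="wrist" else np.array([320,240]);hw=(128,100) if cn!="wrist" else (320,240)
    x0,y0=max(0,int(u[0])-hw[0]),max(0,int(u[1])-hw[1]);J=cv2.resize(I[y0:y0+2*hw[1],x0:x0+2*hw[0]],None,fx=f,fy=f,interpolation=2)
    def box(c,x0_,x1,w,z,col):
        q=np.array([c+e*x+n*y+[0,0,z] for x,y in((x0_,-w),(x1,-w),(x1,w),(x0_,w))]);cv2.polylines(J,[((proj(q,C)+.5-[x0,y0])*f*8).round().astype(int)],True,col,1,shift=3)
    G=(0,255,0)
    for p in((-.145,.025,.006,.007),(.025,.07,.02,.018),(.025,.07,.02,-.018),(-.165,-.145,.018,0)):box(b,*p,G)
    box(s,.0425,.0525,.023,.002,(255,0,255));box(s,-.095,-.085,.008,.012,(255,0,255))
    cv2.imwrite(f"pics/{cn}_{k}.png",J)
E
python3 chk.py f; python3 -c "
import cv2,numpy as np
a=cv2.imread('pics/top_f.png');b=cv2.imread('pics/scene_f.png');m=np.hstack([a[:,100:700],b[:,100:700]]);print(a.shape);cv2.imwrite('pics/ts.png',cv2.resize(m,(800,400),interpolation=cv2.INTER_AREA))"
```

```text
(600, 768, 3)
```

View pics/scene_f.png

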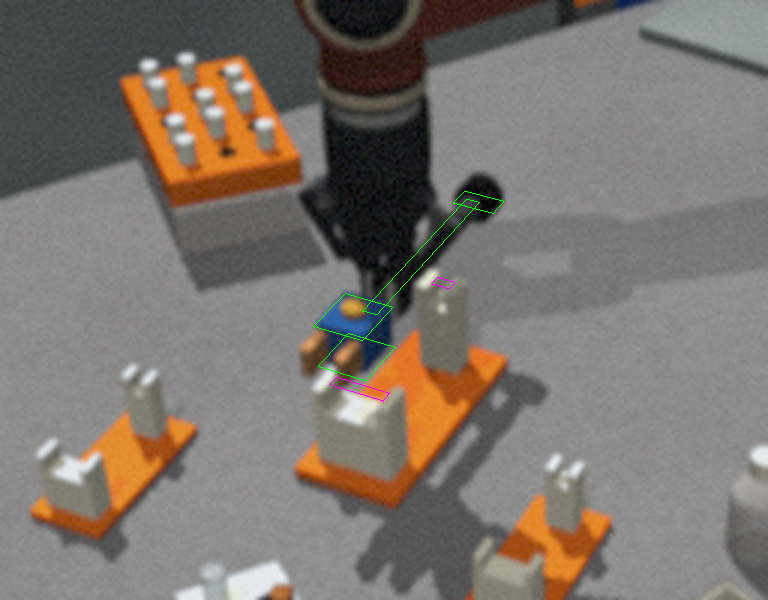

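View pics/wrist_f.png

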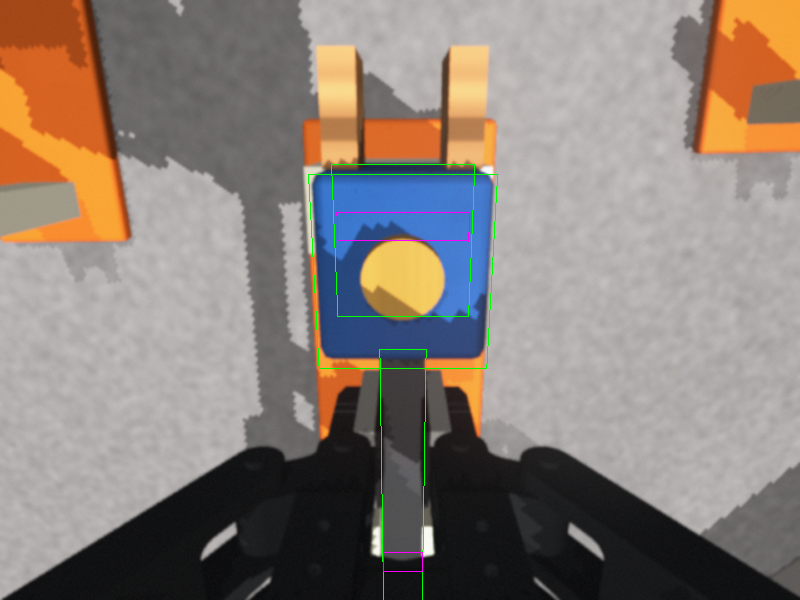

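Run:
```python
from h import *
S=cv2.imread("pics/scene0.png");Cs=cam("scene");C=cam("top");T=cv2.imread("pics/top0.png")
a=np.radians(31.6);e=np.array([np.cos(a),np.sin(a)]);n=np.array([-e[1],e[0]]);s=np.array([.5379,-.2468])
for z in(.08,.09):
  B=rect(S,Cs,z,.40,-.37,.66,-.1,.25);m=(B.min(2)>200).astype(np.uint8)
  k,l,st,c=cv2.connectedComponentsWithStats(m)
  for i in range(1,k):
    if st[i,4]<150: continue
    P=np.argwhere(l==i);w=np.c_[.66-(P[:,0]+.5)*2.5e-4,-.1-(P[:,1]+.5)*2.5e-4]-s
    u=w@e*1e3;v=w@n*1e3;print(z,st[i,4],"x %.1f..%.1f y %.1f..%.1f mean %.1f %.1f"%(*np.percentile(u,(2,98)),*np.percentile(v,(2,98)),u.mean(),v.mean()))
f=2.2
out=[]
for I,CC in((T,C),(S,Cs)):
  u=proj([*s,.06],CC)[0].astype(int)-[45,60];J=cv2.resize(I[u[1]:u[1]+120,u[0]:u[0]+90],None,fx=4.4,fy=4.4,interpolation=2)
  for x,hx,y0,y1,z in((.0475,.015,.023,.031,.08),(.0475,.015,-.031,-.023,.08),(-.09,.01,.008,.016,.09),(-.09,.01,-.016,-.008,.09)):
    q=np.array([[*(s+e*(x+i*hx)+n*y),z] for i,y in((-1,y0),(1,y0),(1,y1),(-1,y1))]);cv2.polylines(J,[((proj(q,CC)+.5-u)*4.4*8).round().astype(int)],True,(255,0,255),1,shift=3)
  out.append(J)
cv2.imwrite("pics/forks.png",np.hstack(out))
```

```text
0.08 13747 x 37.7..82.2 y 0.6..30.3 mean 65.5 16.9
0.08 2656 x 35.6..60.1 y -31.1..-24.7 mean 47.7 -27.9
0.08 2129 x -112.4..-92.8 y -23.5..-16.9 mean -102.4 -20.2
0.08 1910 x -111.8..-93.2 y 2.1..8.4 mean -102.2 5.4
0.09 13397 x 48.8..92.7 y 7.4..36.7 mean 76.1 23.5
0.09 2582 x 46.6..70.9 y -23.9..-17.6 mean 58.6 -20.7
0.09 2072 x -99.4..-80.1 y -16.3..-9.9 mean -89.6 -13.0
0.09 1860 x -98.9..-80.5 y 9.0..15.2 mean -89.4 12.2
```

View pics/forks.png

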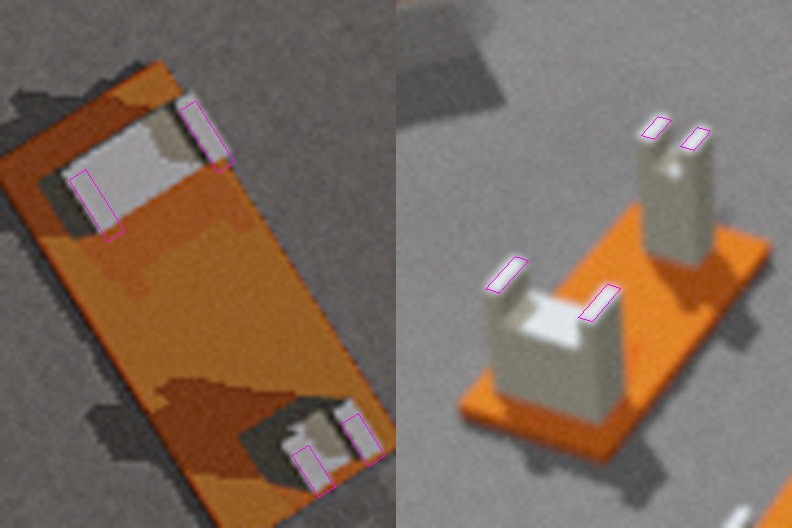

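Run:
```python
from h import *
C=cam("wrist");I=cv2.imread("pics/wrist_fraw.png")
a=np.radians(31.6);e=np.array([np.cos(a),np.sin(a)]);n=np.array([-e[1],e[0]]);s=np.array([.5379,-.2468])
P=lambda x,y,z:proj([*(s+e*x+n*y),z],C)[0]
J=cv2.resize(I,None,fx=3,fy=3,interpolation=2)
for x0,x1,y0,y1,z in((.0353,.0597,.023,.031,.08),(.0353,.0597,-.031,-.023,.08),(-.0995,-.0805,.0085,.016,.09),(-.0995,-.0805,-.016,-.0085,.09)):
    q=np.array([P(x,y,z) for x,y in((x0,y0),(x1,y0),(x1,y1),(x0,y1))]);cv2.polylines(J,[((q+.5)*24).round().astype(int)],True,(255,0,255),1,shift=3)
cv2.imwrite("pics/wc.png",np.hstack([J[380:980,690:1040],J[820:1420,800:1240]]))
```

```text
(no output)
```

View pics/wc.png

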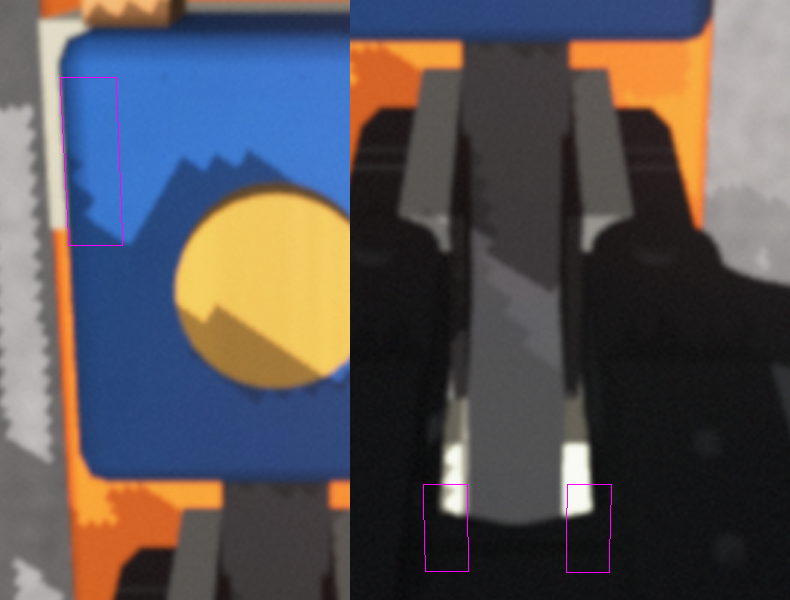

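```bash
python3 -m jog '[[0.06,0,0,0,0,0,255],[0.12,0,0,0,0,0,255],[0.12,0,0,0,0,0,255],[0.12,0,0,0,0,0,255],[0.12,0,0,0,0,0,255],[0.12,0,0,0,0,0,255]]'; python3 -m jog '[[0,0,0,0,0,0,255],[0,0,0,0,0,0,255],[0,0,0,0,0,0,255],[0,0,0,0,0,0,255]]' >/dev/null; python3 d.py .538 -.247 .1223 31.6
python3 - <<'E'
from h import *
o=get_obs();print(np.abs(o["dq"]).max());C=cam("scene");S=get_image("scene")[...,::-1]
h=cv2.cvtColor(S,cv2.COLOR_BGR2HSV);m=cv2.inRange(h,(12,120,80),(25,255,255))
a=np.radians(31.6);e=np.array([np.cos(a),np.sin(a),0]);b=np.array([.5379,-.2468,.128])
p=proj(b+e*.0475+[0,0,.022],C)[0];k,l,s,c=cv2.connectedComponentsWithStats(m);j=1+np.linalg.norm(c[1:]-p,axis=1).argmin();print("nut model",p.round(1),"seen",c[j].round(1),s[j])
E
```

```text
t: 7.9
tool_pos: [0.5377, -0.2467, 0.122]
tool_rot: [-3.021, -0.856, 0.001]
contact_force: [-0.2, -0.9, -5.0]
opening: 0.0101
t 8.23 pos [ 0.5377 -0.2467  0.122 ] yaw 31.63 F [ 0.9  0.2 -5. ] tau [-0.04 -0.    0.02] open 0.0099 q [-0.56  0.07  1.79  0.    1.28  0.46]
shift [ 0.01  0.04 -0.03] turn [-0.0013  0.0001  0.0005]
0.001957762100673532
nut model [260.1 157.4] seen [260.2 156.6] [257 154   7   6  34]
```

The nut is within 1 px of its predicted spot in the scene view, and the arm is steady, so I'm handing in.

```bash
python3 -c "
from station import *
print(finish_job())"
```

```text
the job is handed in; nothing more can be done
None
```

The arm is holding the clamp level over the large rest, about 5 cm above its seat, and I handed the job in at about 8.3 s of the 48 s. It is gripped across the bar within about 2 mm of the balance point. The head is over the wide fork and the bar over the narrow one.

**Checks that agreed:**
- **Load:** the force reads about 5 N down, which is the clamp's own weight, so it isn't touching the rest. The wrist moment is near zero, so it is balanced.
- **Steadiness:** joint speeds are about 0.002 rad/s or less.
- **Position:** the tool is within 0.5 mm of its commanded pose and 0.03° of the rest's direction. In the scene view the brass nut is within 1 px of where it should be.

**Checks that disagreed:**
- **Rest position:** the top and wrist views put the wide fork 2–3 mm further along the rest than the scene view. I took a compromise and moved the clamp 1.2 mm that way.
- **Narrow fork:** its tips appeared about 9 mm off in the wrist view and about 5 mm off in the top view. I put this down to the steep viewing angle and calibration error and did not correct for it.
- **Grip opening:** it reads about 10 mm on the 12 mm bar, but stayed there throughout, and I saw no sign of slip.
- **Other objects:** I did not take a last picture to confirm nothing else moved. The path was planned to stay clear of the tray contents, and no unexpected force showed at the end of any move.

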